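# Push a stuck stopper out of an instrument sleeve

## Robot

A 6-joint arm with a two-finger parallel gripper is mounted at the origin on the work surface. World frame = base frame: x ahead of the robot, y to its left, z up, the work surface at z = 0. Lengths are in m, angles in rad, forces in N, time in s.
With the tool pointing down it reaches from about 0.225 to 0.875 m from the base axis. Payload 3.4 kg.
Tool frame: the origin (TCP) lies on the centre line of the jaws, within the pads' length; the fingertips stand 17 mm ahead of it and the grasp point (between the pads) lies 2 mm behind it (nose_length is the distance from the TCP to the fingertips, in m); z points along the fingers, y is the line along which they close (so a half turn about z gives the same grasp; the last joint's range is limited). The gripper opens to 85 mm and grips with 20 to 120 N. Pads are 22 mm wide; open, the fingers measure 114 mm over their backs; the gripper's body (76 mm by 85 mm) begins 54 mm behind the grasp point. The pads swing forward as they close: fully open they stand 13 mm farther back than shut.
Start: joints at [-1.224, 0.276, 1.505, -0, 1.361, -0.121], TCP at [0.259, -0.513, 0.248] pointing down, gripper open.
Joint ranges: [-2.89, 2.89], [-0.75, 2.08], [0.22, 2.7], [-1.18, 4.32], [0.11, 2.71], [-2.7, 2.7]. Speed limits (rad/s): [2.57, 2.57, 3.14, 3.14, 3.14, 3.14].

## Interface

Orientations are given as a unit quaternion [w, x, y, z].
In Python, from rig import get_state, get_image, sign_off, find_in, place_of, nose_length gives the robot as it stands.
- The arm moves only by the tool apply_moves, never from a script. Its argument "deltas" is one flat list of numbers, 5 for each row, row after row: the finger opening in mm, from 0 to 85.4, then the shift along the tool's x, y, z in mm, then the turn about the tool's z in degrees. A call has 1 to 12 rows; each row is the pose to reach, as a shift and turn from the pose commanded when the call began, along the tool's axes at that moment; what a row does not reach only later rows make up. A row lasts 1/12 s, in which the tool goes at most 41.7 mm and 7.16 degrees, less where a joint would pass 70% of its speed; a pose out of reach is approached as far as the arm can. A call with a gripper value outside its range is refused whole. The fingers move at their own pace and stop on an object; "squeeze" is the grip in N (left out, the last holds). Time passes only in rows, so rows that repeat a pose let the fingers close. It gives the time, the measured TCP pose, the force, the opening and the grip force at its end, in the units of the state.
- get_state(): the state, without advancing time (a new reading comes with each control period).
- get_image(name): name is "side" or "top"; returns a dict with "frame" (480x640x3 uint8, red, green, blue), "K" (3x3 intrinsics, pixels), "k1" (the pictures are not rectified: a ray, as slopes to the right and down, at radius r is drawn at 1 + k1 r^2 times it, then the intrinsics apply), "position" and "orientation" of the camera in the world. Camera axes: x right, y down, z forward; pixel columns grow to the right and rows downward; lengths in m; the calibration is good to about 2 mm. A picture is of the moment at which its call begins. There is no depth.
- sign_off(): hands the job in; it is judged then, once.
Trained networks look in a picture, given as the dict that the camera call returned (one of the last four; its "shot" number tells which), for a name from the list of things; names that differ only in an ending like _2 or _b are one class to them, and where a whole thing is asked for, a point or a joint stands for the part that bears it (a point fixed in the world has none). Each returns a list of dicts, best first, with "score" (0 to 1); they miss things now and then, are a little off and sometimes report something else, mostly with a low value. They report only what shows in the picture. A call takes as long as a camera call. They do not tell look-alikes from the thing itself.
- find_in(query, picture): "point" ([column, row] in pixels, amid what is visible of it).
- place_of(query, picture): "point" ([column, row] in pixels: a listed point, or the origin of a listed thing).
The state is a dict: "clock": time; "qpos": joint angles; "qd": joint speeds; "effort": joint torques, N m; "position": TCP position; "ee_rot": TCP orientation; "contact_force": force on the tool from outside, world axes, zero at the start; "moment": the same for the moment, N m; "width": finger opening in m; "gripper_force": force on a finger pad.
Only numpy, scipy, OpenCV 4.12 (cv2) and the standard library are available. Lean on these libraries where they do the work, as an engineer would, in place of code of your own. Each camera call takes 0.05 s, during which the arm holds its last target. There are 200 camera calls.

## Task

An orange stopper is stuck in the clear sleeve of the blue-clamped stand. Take the push rod from its rack, work it down through the hole of the steel collar on top, gently, never leaning on the stand with more than about 20 N, and push the stopper out below so that it drops onto the black rimmed stage. Then put the rod back upright in its rack, fully down, and let go; do not disturb the beaker, the bottle or the jar.

Things in the scene. Friction and masses are not known exactly. Their poses are not given: they have to be found in the camera images.
- stand: Fixed instrument stand. Origin on the table under the clear sleeve's vertical axis; z up, -x points to its column. White base 190 x 120 mm, 18 mm high (x -140 to 50 mm); white column 36 x 50 mm at x -108 mm, top at 122 mm; blue arm and clamp ring (60 mm across, top at 118 mm) around the sleeve; steel guide collar on top. Nothing of it is above 132 mm.
- sleeve_top (a point): On the sleeve's axis at the height of the collar's flat top, 132 mm above the table. The collar is round, fixed, rigid, 44 mm across, 12 mm thick, with a vertical through hole of 14 mm. It is eccentric: the hole's centre (and the collar's) lies 5 mm from this point in a direction that differs each time and is not measured; find it by camera or by feel.
- sleeve_end (a point): On the sleeve's axis at its open lower end, 65 mm above the table. The sleeve (bore 27 mm) runs up to 120 mm. Two sprung pads inside, at heights 78 to 112 mm, pinch the stopper from both y sides: sliding it down takes roughly 4 to 15 N; once its top is below 78 mm it falls freely.
- stage_floor (a point): centre of the floor of the black round catch stage below the sleeve, 20 mm above the table; the stage is 90 mm across inside a rim 22 mm high
- slug: orange rigid plastic stopper, cylinder of 24 mm diameter, 24 mm long, about 30 g; origin at the centre of its underside, z up along its axis. At the start it is stuck upright on the sleeve's axis, its underside 78 to 90 mm above the table
- slug_center (a point): centre of the stopper, 12 mm above its underside
- rod: Push rod, about 150 g, upright in the rack. Origin at the centre of its lower tip, z up along it. Steel shank of 12 mm diameter, 90 mm long, the lowest 5 mm tapering to 8 mm diameter; then a flange of 32 mm diameter (90 to 94 mm above the tip); then a red square handle 20 x 20 mm, sides along the rod's x and y, 94 to 140 mm above the tip.
- rod_tip (a point): centre of the rod's lower tip
- rod_grip (a point): centre of the rod's handle, 117 mm above the tip
- rack: fixed rod rack: upright grey tube 50 mm across on a dark 100 x 100 x 8 mm plate, with a vertical round hole of 16 mm from the top, 92 mm deep. Origin on the table under the hole; z up. The rod stands in the hole with its flange resting on the top, its tip 10 mm above the table
- rack_top (a point): centre of the rack's hole at its top rim, 100 mm above the table
- beaker: glass beaker 60 mm across, 75 mm high, origin at the centre of its underside; leave alone
- bottle: amber bottle 44 mm across, 95 mm high, origin at the centre of its underside; leave alone
- jar: white jar with blue cap, 46 mm across, 55 mm high, origin at the centre of its underside; leave alone
Things that resemble listed ones, but are neither listed nor needed, are in the scene too. There is more than one size of the rod; the job needs the larger. Of the things shaped like the rack, the grey one is meant.

How it is judged:
By the outcome, as a careful person would: the job done as asked, in the order asked, and still so for the second after the job is handed in, with the robot touching nothing.
It also fails if it takes over 72 s, if anything falls off the work surface, if the arm or the gripper's body presses on something with over 40 N, if the wrist force passes 120 N, or if a joint passes its speed limit or range.

## Working session

There is one attempt and no reset: what is moved stays moved. The work goes in short steps, Python scripts to look and compute and a tool call to move; the robot and the scene stay as the last step left them, time stands still between calls to the robot, and variables do not carry over. Pictures are saved under pics/ and viewed, at most 10 in all, crops included, and the job is handed in when it is done.

Besides the shell and the picture viewer there is one more tool, called after "Request:" as name(argument=value, ...), one argument or row to a line, values as JSON. apply_moves: Moves the arm, as the interface text tells. Its arguments: {"type":"object","properties":{"deltas":{"type":"array"},"squeeze":{"type":"number"}},"required":["deltas"]}

```bash
mkdir -p pics
cat > h.py <<'E'
import numpy as np, cv2
from scipy.spatial.transform import Rotation as R
from rig import *
def rot(q): return R.from_quat([q[1],q[2],q[3],q[0]]).as_matrix()
def ray(p,im):
    K=im['K'];d=np.array([(p[0]-K[0][2])/K[0][0],(p[1]-K[1][2])/K[1][1]]);s=d.copy()
    for _ in range(30): s=d/(1+im['k1']*(s@s))
    v=rot(im['orientation'])@np.array([s[0],s[1],1]);return np.array(im['position']),v
def atz(p,im,z):
    o,v=ray(p,im);return o+v*(z-o[2])/v[2]
def proj(X,im):
    c=rot(im['orientation']).T@(np.array(X)-im['position']);s=c[:2]/c[2];s=s*(1+im['k1']*(s@s))
    K=im['K'];return np.array([K[0][0]*s[0]+K[0][2],K[1][1]*s[1]+K[1][2]])
def tri(p,a,q,b):
    o1,v1=ray(p,a);o2,v2=ray(q,b);t=np.linalg.lstsq(np.c_[v1,-v2],o2-o1,rcond=None)[0]
    x,y=o1+t[0]*v1,o2+t[1]*v2;return (x+y)/2,np.linalg.norm(x-y)
def save(im,n,crop=None,s=1):
    f=im['frame'][:,:,::-1]
    if crop: x0,y0,x1,y1=crop;f=f[y0:y1,x0:x1]
    cv2.imwrite('pics/'+n,cv2.resize(f,None,fx=s,fy=s,interpolation=cv2.INTER_CUBIC))
E
python3 - <<'E'
from h import *
t=get_image('top');s=get_image('side')
save(t,'t0.png');save(s,'s0.png')
print(t['position'],s['position'],t['k1'],get_state(),nose_length)
for q,z in [('sleeve_top',.132),('rod_grip',.127),('rod_tip',.01),('rack_top',.1),('stage_floor',.02),('beaker',0),('bottle',0),('jar',0),('slug_center',.096)]:
  for n,im in (('t',t),('s',s)):
    print(q,n,[(np.round(d['point']).tolist(),round(d['score'],2),atz(d['point'],im,z).round(3).tolist()) for d in place_of(q,im)[:4]])
E
```

```text
[ 0.37407366 -0.04372215  1.28384349] [0.06502817 0.53450772 0.69399281] -0.006642076822441372 {'clock': 0.1, 'qpos': array([-1.22399242e+00,  2.76522900e-01,  1.50601077e+00, -8.94385298e-06,
        1.36071390e+00, -1.20970118e-01]), 'qd': array([ 0.00211098, -0.00129329, -0.00176918,  0.0008193 ,  0.00020332,
       -0.00091548]), 'effort': array([ 5.32447521e-04, -4.17703593e+01, -2.46405119e+01, -2.51923502e-04,
        5.78629100e-03, -3.85637421e-06]), 'position': array([ 0.2591213 , -0.51279925,  0.24752956]), 'ee_rot': array([-8.21694465e-04,  9.72772340e-01,  2.31761277e-01, -9.75804033e-05]), 'contact_force': array([-0.3889268 , -0.36217827, -0.07928078]), 'moment': array([-0.018947  , -0.01478885, -0.03391947]), 'gripper_force': 0.0, 'width': 0.08530198322249714} 0.017
sleeve_top t [([196.0, 266.0], 0.86, [0.519, 0.208, 0.132]), ([310.0, 252.0], 0.45, [0.545, -0.006, 0.132])]
sleeve_top s [([233.0, 332.0], 0.89, [0.514, 0.204, 0.132])]
rod_grip t [([463.0, 227.0], 0.67, [0.595, -0.296, 0.127]), ([412.0, 237.0], 0.48, [0.575, -0.198, 0.127])]
rod_grip s [([369.0, 201.0], 0
[... 397 characters left out ...]
329.0, 170.0], 0.92, [0.745, -0.285, 0.1]), ([369.0, 216.0], 0.79, [0.571, -0.196, 0.1]), ([475.0, 216.0], 0.75, [0.413, -0.33, 0.1])]
stage_floor t [([216.0, 274.0], 0.61, [0.516, 0.191, 0.02])]
stage_floor s [([239.0, 381.0], 0.68, [0.518, 0.203, 0.02])]
beaker t [([308.0, 189.0], 0.64, [0.701, 0.004, 0.0])]
beaker s [([251.0, 278.0], 0.7, [0.703, 0.005, 0.0]), ([346.0, 338.0], 0.46, [0.462, 0.009, 0.0])]
bottle t [([305.0, 299.0], 0.91, [0.467, 0.01, 0.0])]
bottle s [([344.0, 336.0], 0.58, [0.467, 0.007, 0.0])]
jar t [([307.0, 252.0], 0.56, [0.564, 0.006, 0.0])]
jar s [([301.0, 306.0], 0.6, [0.573, 0.001, 0.0])]
slug_center t [([202.0, 270.0], 0.4, [0.516, 0.204, 0.096])]
slug_center s []
```

View pics/t0.png

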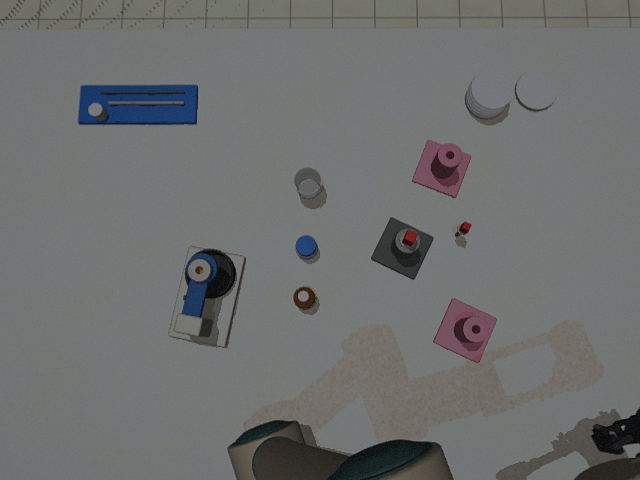

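View pics/s0.png

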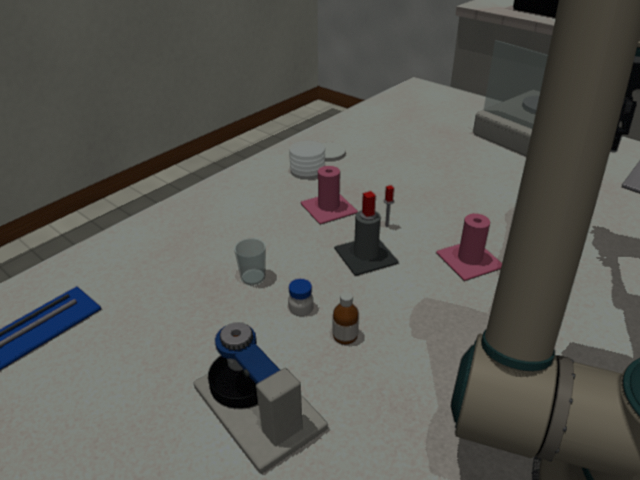

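The larger rod could be taken for two things: the one in the grey rack at top (411,238) / side (369,203), or the small loose one at (464,228) / (389,193). I choose the one in the grey rack; the pink racks at (450,156) and (476,329) are decoys. Next I check it in a close crop.

Run:
```python
from h import *
t=get_image('top');s=get_image('side')
def c(im,x0,y0,x1,y1,w=400,h=300): return cv2.resize(im['frame'][y0:y1,x0:x1,::-1],(w,h),interpolation=cv2.INTER_CUBIC)
a=np.vstack([np.hstack([c(t,382,215,422,245),c(s,340,180,400,225)]),np.hstack([c(t,180,253,220,283),c(s,204,315,264,360)])])
cv2.imwrite('pics/c1.png',a)
# handle: red pixels
for n,im,r in (('t',t,(390,220,430,255)),('s',s,(355,185,380,225))):
  x0,y0,x1,y1=r;f=im['frame'][y0:y1,x0:x1].astype(int);m=((f[...,0]>90)&(f[...,1]<70)&(f[...,2]<70)).astype(np.uint8)
  cs,_=cv2.findContours(m,cv2.RETR_EXTERNAL,cv2.CHAIN_APPROX_NONE);k=max(cs,key=len)+np.array([x0,y0]);print(n,cv2.minAreaRect(k),m.sum())
print(t['K'],[proj([.572,-.196,z],t) for z in (.1,.15)])
```

```text
t ((410.75860595703125, 235.60345458984375), (10.027547836303711, 9.841852188110352), 21.801406860351562) 100
s ((368.6999816894531, 194.10000610351562), (5.692099571228027, 10.119288444519043), 71.56504821777344) 51
[[618.40614545   0.         322.56755134]
 [  0.         618.40614545 231.76281871]
 [  0.           0.           1.        ]] [array([409.02722869, 240.75878204]), array([412.39380784, 236.32364213])]
```

View pics/c1.png

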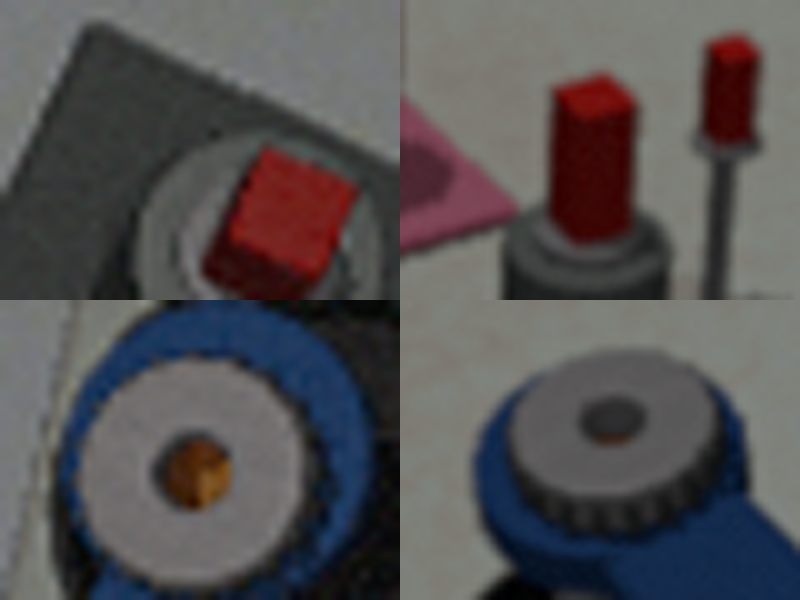

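The crop confirms it: the large rod's red handle has its top centre at top-view (411.5,236.2), with sides turned about 23° in the image. The steel collar is centred near (199,270) in the top view and (236,333) in the side view, and the orange stopper shows in its hole.

```bash
cat >> h.py <<'E'
def fitcircle(im,guess,z,r):  # refine circle of radius r at height z: grey disc template, subpixel
    f=im['frame'].astype(float);g=cv2.GaussianBlur(f,(3,3),0).astype(np.float32)
    sat=(g.max(2)-g.min(2)); val=g.mean(2)
    from scipy.optimize import minimize
    a=np.linspace(0,2*np.pi,72,endpoint=False)
    def S(xy,rr):
        P=np.array([proj([xy[0]+rr*np.cos(t),xy[1]+rr*np.sin(t),z],im) for t in a],np.float32)
        return cv2.remap(g,P[None,:,0],P[None,:,1],cv2.INTER_LINEAR)[0]
    def cost(xy):
        d=np.abs(S(xy,r-.0015)-S(xy,r+.0015)).sum(1);return -np.minimum(d,80).mean()
    best=min(((cost([guess[0]+i*.001,guess[1]+j*.001]),i,j) for i in range(-6,7) for j in range(-6,7)))
    x0=[guess[0]+best[1]*.001,guess[1]+best[2]*.001]
    m=minimize(cost,x0,method='Nelder-Mead',options=dict(initial_simplex=[x0,[x0[0]+.001,x0[1]],[x0[0],x0[1]+.001]]))
    return m.x,m.fun
E
python3 - <<'E'
from h import *
t=get_image('top');s=get_image('side')
print(atz([199.2,270],t,.132),atz([236,333],s,.132))
for n,im in(('t',t),('s',s)):
  print(n,'collar',fitcircle(im,[.514,.203],.132,.022),'hole',fitcircle(im,[.514,.203],.132,.007),'ring',fitcircle(im,[.516,.205],.118,.03),'rackrim',fitcircle(im,[.572,-.195],.1,.025))
c=np.array([[408.5,229.7],[417.8,233.7],[414.5,242.5],[405.2,239]])
W=np.array([atz(p,t,.15) for p in c]);print(W,W.mean(0),np.linalg.norm(W-np.roll(W,1,0),axis=1),np.degrees(np.arctan2(*(W-np.roll(W,1,0))[:,[1,0]].T)))
st=get_state();print(rot(st['ee_rot']))
print([ (d['point'],atz(d['point'],t,.15)) for d in find_in('rod',t)])
E
```

```text
[0.51067632 0.2026132  0.132     ] [0.50968997 0.20298253 0.132     ]
t collar (array([0.511, 0.203]), np.float64(-80.0)) hole (array([0.51112333, 0.2034838 ]), np.float64(-79.29110717773438)) ring (array([0.51621549, 0.20239096]), np.float64(-59.72795867919922)) rackrim (array([ 0.57261795, -0.19269694]), np.float64(-56.68295669555664))
s collar (array([0.50964688, 0.20203936]), np.float64(-67.95696258544922)) hole (array([0.51087392, 0.20332664]), np.float64(-78.06471252441406)) ring (array([0.51631361, 0.20139695]), np.float64(-59.09835433959961)) rackrim (array([ 0.57241635, -0.19368063]), np.float64(-45.88585662841797))
[[ 0.58451364 -0.18905006  0.15      ]
 [ 0.576959   -0.20615199  0.15      ]
 [ 0.56037437 -0.19963225  0.15      ]
 [ 0.56694595 -0.18254497  0.15      ]] [ 0.57219824 -0.19434482  0.15      ] [0.01873339 0.01869622 0.01782013 0.0183074 ] [ -20.31893522 -113.83304267  158.53925318   68.96379872]
[[ 8.92557550e-01  4.50933497e-01  4.21732160e-05]
 [ 4.50933499e-01 -8.92557545e-01 -8.75915540e-05]
 [-1.85594360e-06  9.71978186e-05 -9.99999995e-01]]
[([461.1, 229.9], array([ 0.58419174, -0.28675572,  0.15      ])), ([406.4, 237.6], array([ 0.56958548, -0.18482653,  0.15      ]))]
```

Request:
apply_moves(
  deltas=[85,15,-5,0,-2,85,50,-17,0,-5,85,90,-30,0,-9,85,130,-44,0,-13,85,170,-58,0,-18,85,210,-71,0,-22,85,250,-85,0,-27,85,290,-98,0,-31,85,330,-112,0,-35,85,370,-126,0,-38,85,405,-138,0,-40,85,423.6,-143.7,0,-41.7],
  squeeze=60,
)

```text
clock: 2.25
position: [0.5756, -0.19, 0.2483]
ee_rot: [-0.0, 0.825, 0.565, 0.001]
contact_force: [0.8, -1.0, 0.6]
width: 0.085
gripper_force: 0.0
```

Request:
apply_moves(
  deltas=[85,0,0,15,0,85,0,0,35,0],
)

```text
clock: 2.42
position: [0.5751, -0.1929, 0.2146]
ee_rot: [0.002, 0.826, 0.564, 0.001]
contact_force: [-0.4, -1.0, -0.4]
width: 0.0849
gripper_force: 0.0
```

Run:
```python
from h import *
st=get_state();M=rot(st['ee_rot']);print(st['clock'],st['position'],M.round(3),st['contact_force'],np.degrees(np.arctan2(M[1,1],M[0,1])))
d=np.array([.5724,-.1935,.125])-st['position'];print((M.T@d*1000).round(1))
```

```text
2.4167 [ 0.57506962 -0.19293884  0.21463443] [[ 0.363  0.932  0.005]
 [ 0.932 -0.363 -0.002]
 [-0.     0.005 -1.   ]] [-0.43974852 -0.96166143 -0.35077895] -21.30988566838201
[-1.5 -2.7 89.6]
```

Request:
apply_moves(
  deltas=[85,0,0,20,0,85,0,0,40,0,85,0,0,60,0,85,0,0,76,0,85,0,0,87.5,0,85,0,0,87.5,0,85,0,0,87.5,0],
)

```text
clock: 3.0
position: [0.5724, -0.1939, 0.1254]
ee_rot: [-0.001, 0.827, 0.563, -0.0]
contact_force: [0.8, 0.8, 0.9]
width: 0.0851
gripper_force: 0.0
```

Run:
```python
from h import *
st=get_state();M=rot(st['ee_rot']);print(st['clock'],st['position'],st['contact_force'],np.degrees(np.arctan2(M[1,1],M[0,1])))
t=get_image('top');s=get_image('side')
def c(im,x0,y0,x1,y1,w=400,h=300): return cv2.resize(im['frame'][y0:y1,x0:x1,::-1],(w,h),interpolation=cv2.INTER_CUBIC)
cv2.imwrite('pics/c2.png',np.hstack([c(t,382,215,442,260),c(s,330,160,410,220)]))
```

```text
3.0 [ 0.57235389 -0.19388072  0.12535813] [0.82614599 0.83224154 0.86226383] -21.497227096580996
```

View pics/c2.png

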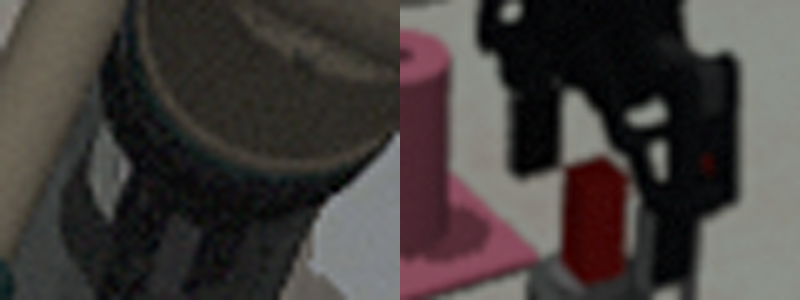

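The jaws straddle the large red handle in the side crop, with the handle between the fingers. Closing.

Request:
apply_moves(
  deltas=[0,0,0,0,0,0,0,0,0,0,0,0,0,0,0,0,0,0,0,0,0,0,0,0,0,0,0,0,0,0,0,0,0,0,0,0,0,0,0,0,0,0,0,0,0],
  squeeze=60,
)

```text
clock: 3.85
position: [0.5727, -0.1941, 0.1262]
ee_rot: [0.0, 0.827, 0.563, 0.0]
contact_force: [-0.4, -0.1, 3.4]
width: 0.0195
gripper_force: 59.0
```

Run:
```python
from h import *
st=get_state();print(st['clock'],st['position'],st['contact_force'],st['moment'],st['width'],st['gripper_force'])
```

```text
3.85 [ 0.57269129 -0.1940922   0.12616372] [-0.39404913 -0.09011927  3.42370056] [ 0.06630799  0.08264043 -0.02351505] 0.019486408432355367 59.0020751953125
```

Request:
apply_moves(
  deltas=[0,0,0,-8,0,0,0,0,-22,0,0,0,0,-40,0,0,0,0,-60,0,0,0,0,-82,0,0,0,0,-105,0,0,0,0,-128,0,0,0,0,-148,0,0,0,0,-160,0,0,0,0,-165,0,0,0,0,-165,0,0,0,0,-165,0],
)

```text
clock: 4.85
position: [0.5722, -0.1938, 0.2901]
ee_rot: [-0.001, 0.827, 0.563, -0.0]
contact_force: [0.1, 0.1, -2.1]
width: 0.0195
gripper_force: 58.6
```

Run:
```python
from h import *
st=get_state();M=rot(st['ee_rot']);print(st['clock'],st['position'],st['contact_force'],st['moment'],st['width'],st['gripper_force'])
s=get_image('side');cv2.imwrite('pics/c3.png',cv2.resize(s['frame'][90:270,280:440,::-1],(480,540),interpolation=cv2.INTER_CUBIC))
tgt=np.array([.511,.2032,0]);print(M.round(4),(M.T@(tgt-np.array([.5724,-.1935,0]))*1000).round(1))
print(proj(st['position'],s),proj(st['position']-[0,0,.115],s),[d['point'] for d in place_of('rod_tip',s)])
```

```text
4.85 [ 0.57218749 -0.19375378  0.29009864] [ 0.14917802  0.10396253 -2.09566884] [-0.01678559  0.01077689  0.00791955] 0.019460409326534665 58.611767292022705
[[ 3.664e-01  9.305e-01 -1.100e-03]
 [ 9.305e-01 -3.664e-01  5.000e-04]
 [ 1.000e-04 -1.200e-03 -1.000e+00]] [ 3.466e+02 -2.025e+02  3.000e-01]
[372.68704415 125.5809367 ] [369.59300398 182.61999438] [[389.2, 225.0], [368.0, 180.5]]
```

View pics/c3.png

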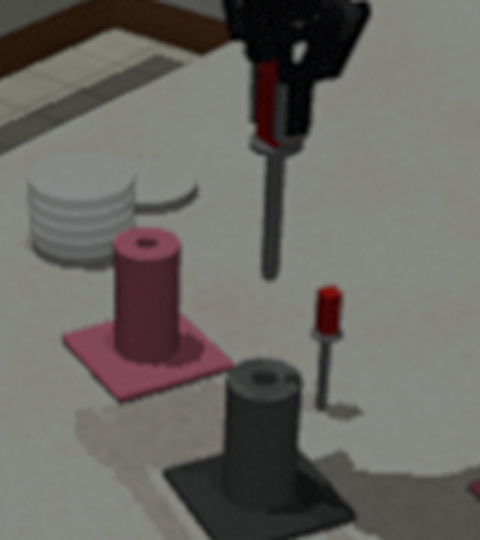

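The rod hangs upright in the grip, and the grey rack's empty hole is visible at about (368,216). Carry it to the stand.

Request:
apply_moves(
  deltas=[0,10,-6,0,0,0,35,-20.5,0,0,0,69,-40.5,0,0,0,104,-61,0,0,0,139,-81,0,0,0,174,-101.5,0,0,0,209,-122,0,0,0,244,-142.5,0,0,0,279,-163,0,0,0,312,-182,0,0,0,336,-196.5,0,0,0,346.6,-202.5,0,0],
)

```text
clock: 5.95
position: [0.5089, 0.207, 0.29]
ee_rot: [-0.002, 0.825, 0.564, -0.0]
contact_force: [0.7, -0.1, -1.6]
width: 0.0194
gripper_force: 58.7
```

Request:
apply_moves(
  deltas=[0,0,0,8,0,0,0,0,18,0,0,0,0,26,0,0,0,0,30,0,0,0,0,30,0,0,0,0,30,0],
)

```text
clock: 6.45
position: [0.5113, 0.2016, 0.2602]
ee_rot: [-0.0, 0.827, 0.562, -0.001]
contact_force: [-0.1, 0.7, -1.5]
width: 0.0196
gripper_force: 58.7
```

Run:
```python
from h import *
st=get_state();print(st['clock'],st['position'],st['contact_force'],st['qpos'].round(2))
s=get_image('side');t=get_image('top')
a=cv2.resize(s['frame'][260:380,180:300,::-1],(600,600),interpolation=cv2.INTER_CUBIC)
cv2.imwrite('pics/c4.png',a)
p=st['position'];print(proj(p-[0,0,.115],s),[(d['point'],d['score']) for d in place_of('rod_tip',s)])
print(proj([.511,.2032,.132],s), proj([.511,.2032,p[2]-.115],s))
for nm,q in (('hole',[.511,.2032,.132]),):print(fitcircle(s,q,.132,.007),fitcircle(s,q,.132,.022))
```

```text
6.45 [0.51130206 0.20156014 0.26022461] [-0.14121469  0.67491618 -1.51398657] [ 0.25  0.23  1.54 -0.    1.37  0.63]
[235.04515876 325.28106852] [([234.2, 322.7], 0.93), ([387.3, 225.8], 0.63)]
[235.25988103 332.64383978] [234.32243914 326.017077  ]
(array([0.51107754, 0.20350147]), np.float64(-51.6249885559082)) (array([0.51014959, 0.20213405]), np.float64(-62.36063766479492))
```

View pics/c4.png

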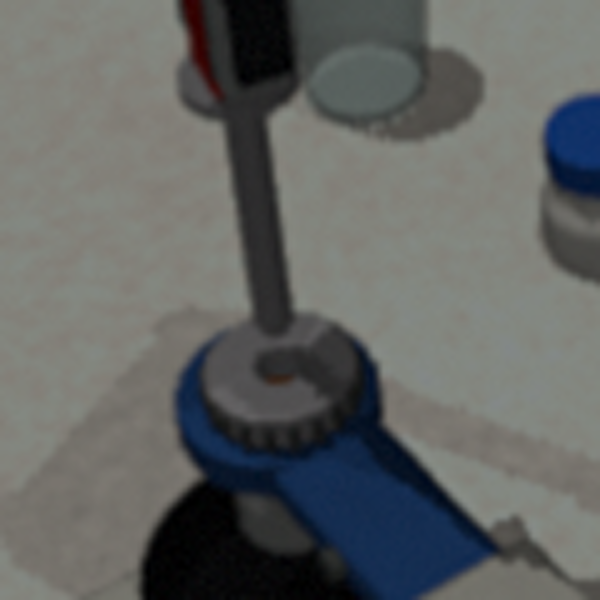

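The tip hangs at about (235,326), just above and in line with the hole at (236.5,333). Lower gently and feel.

Request:
apply_moves(
  deltas=[0,0,0,5,0,0,0,0,9,0,0,0,0,11,0,0,0,0,13,0,0,0,0,14,0,0,0,0,15,0,0,0,0,15,0],
)

```text
clock: 7.18
position: [0.5111, 0.2028, 0.2456]
ee_rot: [-0.0, 0.827, 0.563, -0.0]
contact_force: [-0.4, -0.1, -1.6]
width: 0.0194
gripper_force: 58.7
```

Request:
apply_moves(
  deltas=[0,0,0,1,0,0,0,0,2,0,0,0,0,3,0,0,0,0,3,0],
)

```text
clock: 7.52
position: [0.5109, 0.2027, 0.2426]
ee_rot: [-0.0, 0.827, 0.563, -0.0]
contact_force: [-0.9, 0.6, -0.8]
width: 0.0194
gripper_force: 58.7
```

Request:
apply_moves(
  deltas=[0,0,0,1,0,0,0,0,2,0,0,0,0,3,0,0,0,0,4,0,0,0,0,4,0],
)

```text
clock: 7.93
position: [0.5109, 0.2027, 0.2385]
ee_rot: [-0.0, 0.827, 0.563, -0.0]
contact_force: [-0.9, 0.4, -2.1]
width: 0.0193
gripper_force: 58.6
```

Request:
apply_moves(
  deltas=[0,0,0,2,0,0,0,0,4,0,0,0,0,6,0,0,0,0,8,0,0,0,0,8,0],
)

```text
clock: 8.35
position: [0.5109, 0.2027, 0.2301]
ee_rot: [-0.0, 0.827, 0.563, -0.0]
contact_force: [-0.8, -0.3, -1.6]
width: 0.0194
gripper_force: 58.6
```

Request:
apply_moves(
  deltas=[0,0,0,1,0,0,0,0,2,0,0,0,0,3,0,0,0,0,4,0,0,0,0,4,0],
)

```text
clock: 8.77
position: [0.511, 0.2027, 0.2265]
ee_rot: [-0.0, 0.827, 0.563, -0.0]
contact_force: [-2.2, 0.8, -2.0]
width: 0.0192
gripper_force: 58.8
```

Request:
apply_moves(
  deltas=[0,0,0,1,0,0,0,0,2,0,0,0,0,3,0,0,0,0,4,0,0,0,0,4,0],
)

```text
clock: 9.18
position: [0.511, 0.2028, 0.2243]
ee_rot: [0.0, 0.827, 0.563, 0.0]
contact_force: [-5.8, -0.7, 6.5]
width: 0.0193
gripper_force: 60.0
```

Request:
apply_moves(
  deltas=[0,0,0,1,0,0,0,0,2,0,0,0,0,3,0,0,0,0,3,0],
)

```text
clock: 9.52
position: [0.511, 0.2028, 0.2214]
ee_rot: [0.0, 0.827, 0.563, 0.0]
contact_force: [-5.2, 0.1, 6.8]
width: 0.0191
gripper_force: 60.0
```

Request:
apply_moves(
  deltas=[0,-0.2,-0.6,1,0,0,-0.2,-0.6,2,0,0,-0.2,-0.6,3,0,0,-0.2,-0.6,4,0,0,-0.2,-0.6,5,0,0,-0.2,-0.6,6,0],
)

```text
clock: 10.02
position: [0.5108, 0.2028, 0.2158]
ee_rot: [0.0, 0.827, 0.563, 0.001]
contact_force: [-4.4, -0.3, 9.3]
width: 0.0192
gripper_force: 60.1
```

Request:
apply_moves(
  deltas=[0,0,0,1,0,0,0,0,2,0,0,0,0,3,0,0,0,0,4,0,0,0,0,5,0,0,0,0,6,0],
)

```text
clock: 10.52
position: [0.5108, 0.2028, 0.2098]
ee_rot: [0.0, 0.827, 0.563, 0.001]
contact_force: [-4.4, -0.7, 8.8]
width: 0.0196
gripper_force: 60.1
```

Request:
apply_moves(
  deltas=[0,-0.1,-0.4,1,0,0,-0.1,-0.4,2,0,0,-0.1,-0.4,3,0,0,-0.1,-0.4,4,0,0,-0.1,-0.4,5,0,0,-0.1,-0.4,6,0,0,-0.1,-0.4,7,0,0,-0.1,-0.4,8,0],
)

```text
clock: 11.18
position: [0.5107, 0.2028, 0.2017]
ee_rot: [0.001, 0.827, 0.563, 0.001]
contact_force: [-3.5, -1.0, 7.5]
width: 0.019
gripper_force: 60.1
```

Request:
apply_moves(
  deltas=[0,0,0,1,0,0,0,0,2,0,0,0,0,3,0,0,0,0,4,0,0,0,0,5,0,0,0,0,6,0,0,0,0,7,0,0,0,0,8,0],
)

```text
clock: 11.85
position: [0.5106, 0.2027, 0.1923]
ee_rot: [0.001, 0.827, 0.563, 0.001]
contact_force: [-2.2, -0.1, -0.5]
width: 0.0194
gripper_force: 58.9
```

Request:
apply_moves(
  deltas=[0,0,0,1,0,0,0,0,2,0,0,0,0,3,0,0,0,0,4,0,0,0,0,5,0,0,0,0,6,0,0,0,0,6,0],
)

```text
clock: 12.43
position: [0.5104, 0.2028, 0.1855]
ee_rot: [0.0, 0.827, 0.563, 0.0]
contact_force: [-0.4, 0.3, -2.1]
width: 0.0195
gripper_force: 58.7
```

Run:
```python
from h import *
s=get_image('side')
cv2.imwrite('pics/c5.png',cv2.resize(s['frame'][300:420,170:330,::-1],(640,480),interpolation=cv2.INTER_CUBIC))
print([(d['point'],d['score'],atz(d['point'],s,.03)) for d in find_in('slug',s)])
```

```text
[([238.9, 379.1], 0.67, array([0.51485011, 0.20595481, 0.03      ]))]
```

View pics/c5.png

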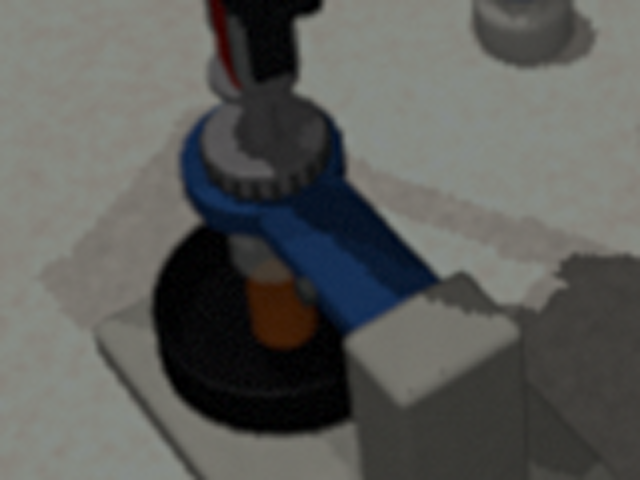

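The orange stopper stands on the black stage at about (240,376), clear of the sleeve. Withdraw and return.

Request:
apply_moves(
  deltas=[0,0,0,-5,0,0,0,0,-13,0,0,0,0,-23,0,0,0,0,-34,0,0,0,0,-46,0,0,0,0,-58,0,0,0,0,-70,0,0,0,0,-82,0,0,0,0,-93,0,0,0,0,-101,0,0,0,0,-105,0,0,0,0,-105,0],
)

```text
clock: 13.53
position: [0.5107, 0.203, 0.2923]
ee_rot: [0.001, 0.827, 0.563, 0.001]
contact_force: [-1.1, -0.3, -1.4]
width: 0.0197
gripper_force: 58.8
```

Request:
apply_moves(
  deltas=[0,-10,6,0,0,0,-35,20.5,0,0,0,-69,41,0,0,0,-104,61,0,0,0,-139,82,0,0,0,-174,102,0,0,0,-209,123,0,0,0,-244,143,0,0,0,-279,164,0,0,0,-312,183,0,0,0,-336,197.5,0,0,0,-346.3,203.5,0,0],
)

```text
clock: 14.53
position: [0.5721, -0.1992, 0.2893]
ee_rot: [0.0, 0.828, 0.561, -0.001]
contact_force: [0.1, 0.7, -1.6]
width: 0.0193
gripper_force: 58.8
```

Request:
apply_moves(
  deltas=[0,0,0,10,0,0,0,0,25,0,0,0,0,42,0,0,0,0,55,0,0,0,0,62,0,0,0,0,65,0,0,0,0,65,0,0,0,0,65,0],
)

```text
clock: 15.2
position: [0.5728, -0.1935, 0.2263]
ee_rot: [0.0, 0.826, 0.563, 0.0]
contact_force: [0.2, -0.0, -1.2]
width: 0.0194
gripper_force: 58.9
```

Run:
```python
from h import *
st=get_state();p=st['position'];print(st['clock'],p,st['contact_force'])
s=get_image('side')
cv2.imwrite('pics/c6.png',cv2.resize(s['frame'][150:270,310:430,::-1],(600,600),interpolation=cv2.INTER_CUBIC))
print(fitcircle(s,[.5724,-.1935],.1,.008),fitcircle(s,[.5724,-.1935],.1,.025))
print(proj([.5724,-.1935,.1],s),proj([p[0],p[1],p[2]-.115],s),[(d['point']) for d in place_of('rod_tip',s)])
```

```text
15.2 [ 0.57278508 -0.19348587  0.22626656] [ 0.18960874 -0.00849527 -1.17315271]
(array([ 0.57355741, -0.19429584]), np.float64(-22.534387588500977)) (array([ 0.57250026, -0.19395191]), np.float64(-51.75956726074219))
[367.56558864 216.11507255] [367.67132753 211.19946474] [[366.4, 209.6], [384.1, 223.5]]
```

View pics/c6.png

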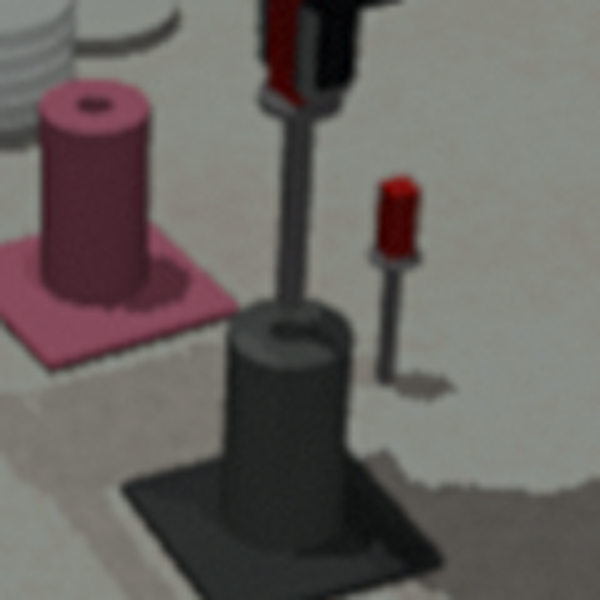

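The tip at (368,211) is above the grey rack's hole at (368,216). Lowering.

Request:
apply_moves(
  deltas=[0,0,0,4,0,0,0,0,8,0,0,0,0,11,0,0,0,0,13,0,0,0,0,15,0,0,0,0,17,0,0,0,0,19,0,0,0,0,20,0,0,0,0,20,0],
)

```text
clock: 16.05
position: [0.5724, -0.1939, 0.2055]
ee_rot: [-0.0, 0.827, 0.563, -0.0]
contact_force: [0.2, -0.0, -0.9]
width: 0.0195
gripper_force: 58.9
```

Request:
apply_moves(
  deltas=[0,0,0,4,0,0,0,0,10,0,0,0,0,17,0,0,0,0,24,0,0,0,0,32,0,0,0,0,40,0,0,0,0,48,0,0,0,0,56,0,0,0,0,63,0,0,0,0,68,0,0,0,0,71,0,0,0,0,72,0],
)

```text
clock: 17.05
position: [0.5724, -0.1939, 0.1331]
ee_rot: [-0.0, 0.827, 0.563, -0.0]
contact_force: [-0.8, 0.9, -2.0]
width: 0.0192
gripper_force: 58.9
```

Request:
apply_moves(
  deltas=[0,0,0,2,0,0,0,0,4,0,0,0,0,5,0,0,0,0,6,0,0,0,0,7,0,0,0,0,7,0],
)

```text
clock: 17.55
position: [0.5725, -0.194, 0.1267]
ee_rot: [0.0, 0.827, 0.563, -0.0]
contact_force: [0.2, 0.4, -1.3]
width: 0.0196
gripper_force: 58.9
```

Request:
apply_moves(
  deltas=[0,0,0,0.5,0,0,0,0,1,0,0,0,0,1.5,0,0,0,0,1.5,0,0,0,0,1.5,0],
)

```text
clock: 17.97
position: [0.5727, -0.1941, 0.1261]
ee_rot: [0.0, 0.827, 0.563, 0.0]
contact_force: [-1.0, 0.6, 5.7]
width: 0.0196
gripper_force: 59.6
```

Seated. Open and withdraw.

Request:
apply_moves(
  deltas=[30,0,0,0,0,60,0,0,0,0,85,0,0,0,0,85,0,0,0,0,85,0,0,0,0,85,0,0,0,0,85,0,0,0,0,85,0,0,0,0,85,0,0,0,0,85,0,0,0,0],
)

```text
clock: 18.8
position: [0.5726, -0.194, 0.1253]
ee_rot: [0.0, 0.827, 0.563, -0.0]
contact_force: [-1.0, -0.6, -0.1]
width: 0.0849
gripper_force: 0.0
```

Request:
apply_moves(
  deltas=[85,0,0,-8,0,85,0,0,-22,0,85,0,0,-40,0,85,0,0,-60,0,85,0,0,-82,0,85,0,0,-104,0,85,0,0,-122,0,85,0,0,-135,0,85,0,0,-140,0,85,0,0,-140,0],
)

```text
clock: 19.63
position: [0.5732, -0.1943, 0.2673]
ee_rot: [0.002, 0.827, 0.563, 0.001]
contact_force: [0.8, -0.1, 0.5]
width: 0.0848
gripper_force: 0.0
```

Request:
apply_moves(
  deltas=[85,-20,-15,0,0,85,-50,-40,0,0,85,-80,-65,0,0,85,-110,-90,0,0,85,-140,-115,0,0,85,-160,-130,0,0,85,-170,-140,0,0,85,-170,-140,0,0,85,-170,-140,0,0,85,-170,-140,0,0],
)

```text
clock: 20.47
position: [0.3804, -0.3004, 0.2648]
ee_rot: [-0.0, 0.827, 0.563, 0.0]
contact_force: [0.3, 0.0, 0.1]
width: 0.0852
gripper_force: 0.0
```

Run:
```python
from h import *
t=get_image('top');s=get_image('side');save(s,'s9.png')
print(get_state()['clock'],get_state()['width'])
for q,z in [('rod_grip',.127),('beaker',0),('bottle',0),('jar',0)]:
  for im in (t,s): print(q,[(d['point'],atz(d['point'],im,z).round(3)) for d in place_of(q,im)[:2]])
```

```text
20.5667 0.08482242807806782
rod_grip [([406.1, 242.1], array([ 0.565, -0.187,  0.127])), ([464.6, 226.3], array([ 0.595, -0.299,  0.127]))]
rod_grip [([367.0, 200.4], array([ 0.583, -0.203,  0.127])), ([386.3, 193.9], array([ 0.568, -0.247,  0.127]))]
beaker [([309.7, 186.4], array([0.706, 0.001, 0.   ]))]
beaker [([249.8, 278.8], array([0.702, 0.009, 0.   ])), ([363.2, 256.6], array([ 0.576, -0.191,  0.   ]))]
bottle [([302.4, 300.0], array([0.464, 0.014, 0.   ]))]
bottle [([340.7, 333.4], array([0.475, 0.007, 0.   ]))]
jar [([310.6, 252.1], array([ 0.564, -0.002,  0.   ]))]
jar [([301.0, 304.6], array([ 0.577, -0.002,  0.   ])), ([240.5, 378.6], array([0.534, 0.189, 0.   ]))]
```

View pics/s9.png

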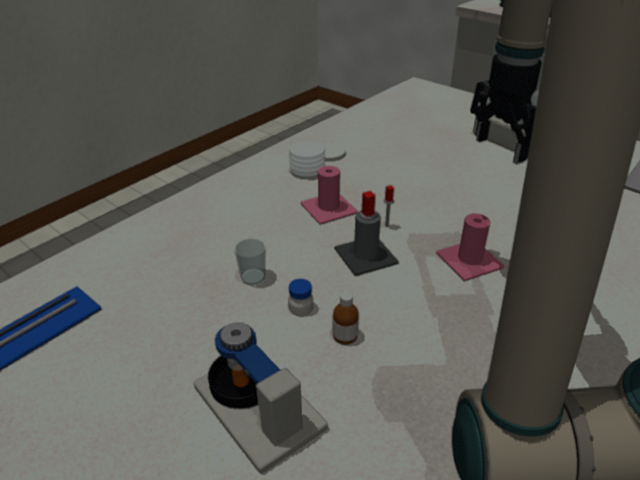

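The rod stands fully seated in the grey rack at (368,204), and the stopper is on the stage at (238,376). The beaker, bottle and jar are where they were, and the arm is clear.

```bash
python3 -c "from rig import *; print(sign_off())"
```

```text
the job is handed in; nothing more can be done
None
```

The job is handed in at about 20.6 s: the stopper was pushed out onto the black stage with about 11 N at most in the readings, the rod is back fully down in the grey rack and released, and the beaker, bottle and jar show no movement.

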